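Close the balance's draft shield and tare

ROBOT

A 6-joint arm with a two-finger parallel gripper is mounted at the origin on a cart in front of the work surface, level with it; the furniture and walls round the work are solid. World frame = base frame: x ahead of the robot, y to its left, z up, the work surface at z = 0. Lengths are in m, angles in rad, forces in N, time in s.
With the tool pointing down it reaches from about 0.3 to 0.95 m from the base axis. Payload 3.1 kg.
Tool frame: the origin (TCP) lies at the very end of the fingers, on their centre line; the grasp point (between the pads) lies 19 mm behind it (arm.grip_point_offset is the distance from the TCP to the grasp point, in m); z points along the fingers, y is the direction in which the jaws open and shut (so a half turn about z gives the same grasp; the last joint's range is limited). The gripper opens to 85 mm and grips with 20 to 120 N. Pads are 22 mm wide; open, the fingers measure 114 mm over their backs; the gripper's body (76 mm by 85 mm) begins 54 mm behind the grasp point. The pads swing forward as they close: fully open they stand 13 mm farther back than shut.
Start: joints at [-1.326, 0.308, 1.634, -0, 1.2, -0.07], TCP at [0.193, -0.594, 0.231] pointing down, gripper open.
Joint ranges: [-3.06, 3.06], [-0.79, 1.96], [0.05, 2.63], [-1.19, 4.34], [0.05, 2.64], [-2.94, 2.94]. Speed limits (rad/s): [2.79, 2.79, 3.14, 3.14, 3.14, 3.14].

INTERFACE

Orientations are given as a unit quaternion [x, y, z, w].
In Python, from rig import arm gives the robot as it stands.
- The arm moves only by the tool carry_out, never from a script. Its argument "rows" is a list of rows, each an object with "twist": the turn, a rotation vector about the tool's x, y, z in degrees, a list of three; "translation": the shift along the tool's x, y, z in m, a list of three; "hand": the gripper command: -1 is shut, 1 is fully open, values between are in proportion. A call has 1 to 8 rows; each row shifts and turns the pose as measured when the row begins, along the tool's axes as they then stand; what a row does not reach is not made up. A row lasts 1/8 s, in which the tool goes at most 62.5 mm and 10.7 degrees, less where a joint would pass 70% of its speed; a pose out of reach is approached as far as the arm can. A call with a gripper value outside its range is refused whole. The fingers move at their own pace and stop on an object; "newtons" is the grip in N (left out, the last holds). Time passes only in rows, so rows that do not move let the fingers close. It gives the time, the measured TCP pose, the force and the opening at its end, in the units of the state.
- arm.sense(): the state, without advancing time (a new reading comes with each control period).
- arm.snapshot(name): name is "scene" or "top" or "wrist"; returns a dict with "pixels" (480x640x3 uint8, blue, green, red), "range_z" (480x640 float32, m along the optical axis (not along the pixel's ray), 0 where there is no reading), "camera_matrix" (3x3 intrinsics, pixels), "k1" (the pictures are not rectified: a ray, as slopes to the right and down, at radius r is drawn at 1 + k1 r^2 times it, then the intrinsics apply), "eye" and "rotation" of the camera in the world. Camera axes: x right, y down, z forward; pixel columns grow to the right and rows downward; lengths in m; the calibration is good to about 2 mm. A picture is of the moment at which its call begins.
- arm.close_job(): hands the job in, once; it reports no verdict.
The state is a dict: "time_s": time; "joint_pos": joint angles; "dq": joint speeds; "tau": joint torques, N m; "tool_pos": TCP position; "eef_rot": TCP orientation; "force": force on the tool from outside, world axes, zero at the start; "ft_torque": the same for the moment, N m; "width": finger opening in m.
Only numpy, scipy, OpenCV 4.12 (cv2) and the standard library are available. Lean on these libraries where they do the work, as an engineer would, in place of code of your own. Each camera call takes 0.05 s, during which the arm holds its last target.

TASK

The balance is about to be tared with the check weight on its pan, but its glass draft shield stands open. With the fingertips, push the top cover and the right-hand side door fully shut by their finger ledges (in either order), then press the large tare key on the console all the way down and let it come up again. Press no key while the shield is open and never press the small power key; leave the weight standing where it is on the pan, and lift or shift nothing that stands around.

Things in the scene. Friction and masses are not known exactly. Their poses are not given: they have to be found in the camera images.
- balance: White balance fixed on the bench, 280x200 mm. Origin: bench surface below it; +x runs from its console (front) to its back, +y to its left, z up. Frame, mm: console x -150..-34, top z 44; housing x -40..130, y ±100, top z 50; glass chamber x -30..125, y ±85, z 50..150, roofed by the sliding cover (top z 156). Console: display in the middle, large tare key right (-y), small power key left.
- shield_lid (a joint): Top cover of the draft shield, glass in an aluminium frame, 155 mm x 164 mm. Slides along the balance's x: 0 = fully shut, growing as it is slid open to the back, at most 0.115 m. Starts 0.06 to 0.10 open. About 2 N of friction; it stays where it is left and has a hard stop at 0.
- lid_ledge (a point): Mid top edge of the rear (+x) face of the cover's grey finger ledge, 60 mm long along balance y. That upright face, 22 mm high above the cover, is pushed towards the console (balance -x) to shut it; its front is a ramp. Behind it the cover is flat for 125 mm. Moves with the cover; shut: (-4, 0, 178) mm in the balance's frame.
- shield_door (a joint): Right-hand (-y) side door, glass in an aluminium frame, 80 mm long, 95 mm high. Slides along the balance's x: 0 = fully shut, growing as it is slid open to the back, at most 0.070 m. Starts 0.04 to 0.065 open. About 2 N of friction; it stays where it is left and has a hard stop at 0.
- door_ledge (a point): Outer (-y) top corner of the rear (+x) face of the door's grey finger ledge, which stands out 26 mm from the door's outer face and is 50 mm high (down from here). That face is pushed towards the console (balance -x) to shut the door. Free space behind it, down to the housing top 92 mm below. Moves with the door; shut: (-18, -118, 142) mm in the balance's frame.
- tare_key (a joint): The large round tare key (diameter 30 mm) on the console, pressed straight down: 0 = up, 0.006 = fully down. Spring-loaded, about 4 N to press fully; it comes up by itself.
- tare_key_top (a point): Centre of the top face of the large tare key, 56 mm above the bench when up, 85 mm in front of the shield's front glass. Moves with the key.
- power_key (a joint): The small round power key (diameter 14 mm) on the other side of the display, 0 = up, 0.006 = down. Not to be pressed.
- pan_weight_mid (a point): Centre of the check weight on the pan inside the shield (steel, 31 mm across, 44 mm high, half-way up); z is its own upward axis.
- pot_blue_mid (a point): Centre of a loose sample pot with blue lid (49 mm across, 59 mm high) standing near the right side of the balance. To be left alone.
- pot_white_mid (a point): Centre of a loose white sample pot (49 mm across, 59 mm high) standing near the right side of the balance. To be left alone.
- spare_weight_mid (a point): Centre of a loose smaller check weight (25 mm across, 38 mm high) standing on the bench in front. To be left alone.
- pan (a point): Centre of the top of the round steel weighing pan (diameter 80 mm) inside the shield, 62 mm above the bench; the check weight stands on it.
- tweezers: Steel tweezers lying on the bench in front (133 mm long, 10 mm high), origin under their middle. To be left alone.
Things that resemble listed ones, but are neither listed nor needed, are in the scene too. What is shaped like the part that bears pan_weight_mid but purple is not meant.

How it is judged:
By the outcome, as a careful person would: the job done as asked, in the order asked, and still so for the second after the job is handed in, with the robot touching nothing.
It also fails if it takes over 54 s, if anything falls off the work surface, if the arm or the gripper's body presses on something with over 40 N, if the wrist force passes 120 N, or if a joint passes its speed limit or range.

## Working session

There is one attempt and no reset: what is moved stays moved. The work goes in short steps, Python scripts to look and compute and a tool call to move; the robot and the scene stay as the last step left them, time stands still between calls to the robot, and variables do not carry over. Pictures are saved under pics/ and viewed, and the job is handed in when it is done.

Besides the shell and the picture viewer there is one more tool, called after "Emit:" in YAML: its name, and indented under it one key for each argument. carry_out: Moves the arm, as the interface text tells. Its arguments: {"type":"object","properties":{"rows":{"type":"array","items":{"type":"object","properties":{"twist":{"type":"array","items":{"type":"number"}},"translation":{"type":"array","items":{"type":"number"}},"hand":{"type":"number"}}}},"newtons":{"type":"number"}},"required":["rows"]}

```bash
ls; mkdir -p pics; cat > h.py <<'E'
import numpy as np, cv2, pickle
from rig import arm
def snap(n,tag):
    s=arm.snapshot(n); pickle.dump(s,open(f'{tag}.pkl','wb')); cv2.imwrite(f'pics/{tag}.png',s['pixels']); return s
def load(tag): return pickle.load(open(f'{tag}.pkl','rb'))
def ray(s,u,v):
    K=np.array(s['camera_matrix']); a=np.array([(u-K[0,2])/K[0,0],(v-K[1,2])/K[1,1]]); k=s['k1']; b=a.copy()
    for _ in range(20): b=a/(1+k*(b@b))
    return np.array([b[0],b[1],1.])
def pt(s,u,v,z=None):
    r=ray(s,u,v); R=np.array(s['rotation']); e=np.array(s['eye']); 
    if z is None:
        d=s['range_z'][int(round(v)),int(round(u))]; return e+R@(r*d)
    w=R@r; return e+w*(z-e[2])/w[2]
def proj(s,p):
    R=np.array(s['rotation']); c=R.T@(np.array(p)-s['eye']); b=c[:2]/c[2]; b=b*(1+s['k1']*(b@b)); K=np.array(s['camera_matrix'])
    return np.array([K[0,0]*b[0]+K[0,2],K[1,1]*b[1]+K[1,2]])
def crop(tag,x0,y0,w,h,f):
    s=load(tag); c=s['pixels'][y0:y0+h,x0:x0+w]; cv2.imwrite(f'pics/{tag}_c{x0}_{y0}_{f}.png',cv2.resize(c,None,fx=f,fy=f,interpolation=cv2.INTER_CUBIC))
E
python3 - <<'E'
from h import *
for n in ('scene','top','wrist'):
    s=snap(n,n+'0'); print(n,s['eye'],np.round(s['rotation'],3).tolist(),s['k1'],s['camera_matrix'][0])
print(arm.sense())
E
```

```text
pics
scene [-0.162635    0.51281064  0.90613581] [-0.497, 0.778, -0.328, 0.202] -0.0022003553900626837 [537.14496375   0.         315.53340141]
top [0.38104203 0.1811824  1.23544574] [0.706, -0.705, 0.051, -0.044] 0.04597436585411943 [553.14217841   0.         324.50939068]
wrist [ 0.26237877 -0.57192574  0.37185832] [0.801, -0.581, -0.083, 0.114] -0.019553399123320953 [350.16695966   0.         319.30139816]
{'time_s': 0.15, 'joint_pos': array([-1.32570229e+00,  3.08864766e-01,  1.63486057e+00,  1.18204880e-05,
        1.19973408e+00, -6.96853174e-02]), 'dq': array([-0.00024089, -0.00244442, -0.00307835, -0.00270152,  0.00144799,
       -0.00025951]), 'tau': array([-9.80621962e-05, -4.15803409e+01, -2.77147365e+01, -1.39414951e-04,
        6.07477123e-03, -4.30160227e-06]), 'tool_pos': array([ 0.19333386, -0.59366964,  0.23028969]), 'eef_rot': array([ 9.87639698e-01,  1.56738494e-01, -7.62719098e-05, -9.30276663e-04]), 'force': array([ 0.09833259, -0.01168048, -0.29359097]), 'ft_torque': array([-0.00658578,  0.02921428,  0.01694512]), 'width': 0.08560255753620441}
```

```bash
sed -i "s/R=np.array(s\['rotation'\])/R=Rot.from_quat(s['rotation']).as_matrix()/; s/^from rig/from scipy.spatial.transform import Rotation as Rot\nfrom rig/" h.py; grep -n Rot h.py
```

```text
2:from scipy.spatial.transform import Rotation as Rot
12:    r=ray(s,u,v); R=Rot.from_quat(s['rotation']).as_matrix(); e=np.array(s['eye']); 
17:    R=Rot.from_quat(s['rotation']).as_matrix(); c=R.T@(np.array(p)-s['eye']); b=c[:2]/c[2]; b=b*(1+s['k1']*(b@b)); K=np.array(s['camera_matrix'])
```

View pics/scene0.png

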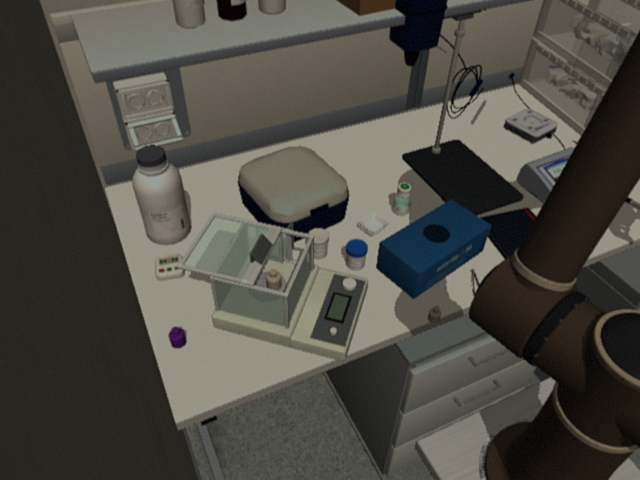

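View pics/top0.png

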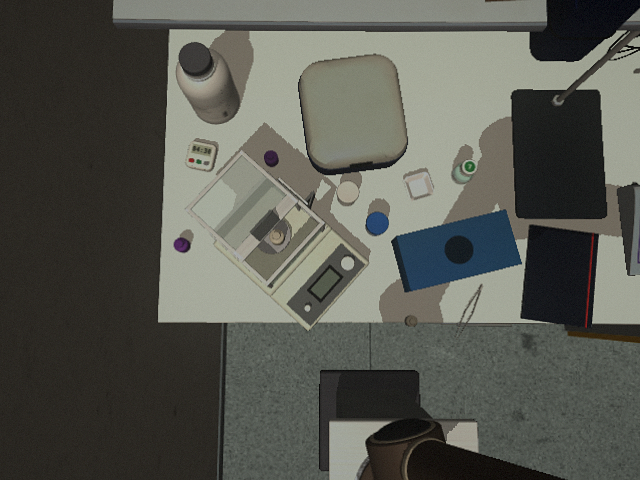

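View pics/wrist0.png

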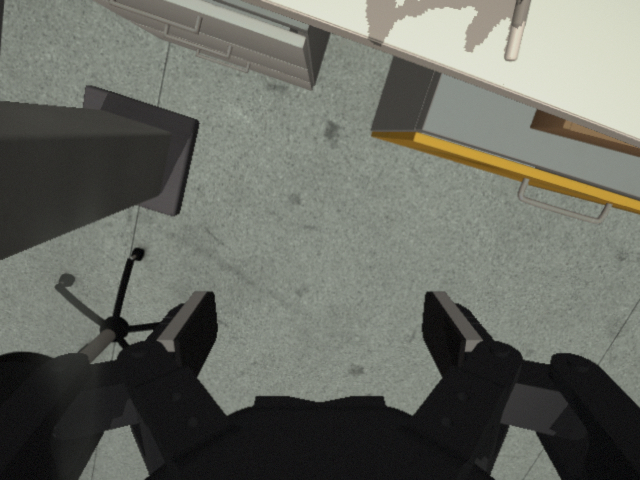

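```bash
python3 - <<'E'
from h import *
crop('top0',170,140,230,200,3.4); crop('scene0',170,190,220,180,3.6)
s=load('top0')
print('corners', pt(s,320,0,0), pt(s,165,322,0))
E
ls pics
```

```text
corners [1.11319884 0.1808212  0.        ] [0.35746698 0.51817256 0.        ]
scene0.png
scene0_c170_190_3.6.png
top0.png
top0_c170_140_3.4.png
wrist0.png
```

View pics/top0_c170_140_3.4.png

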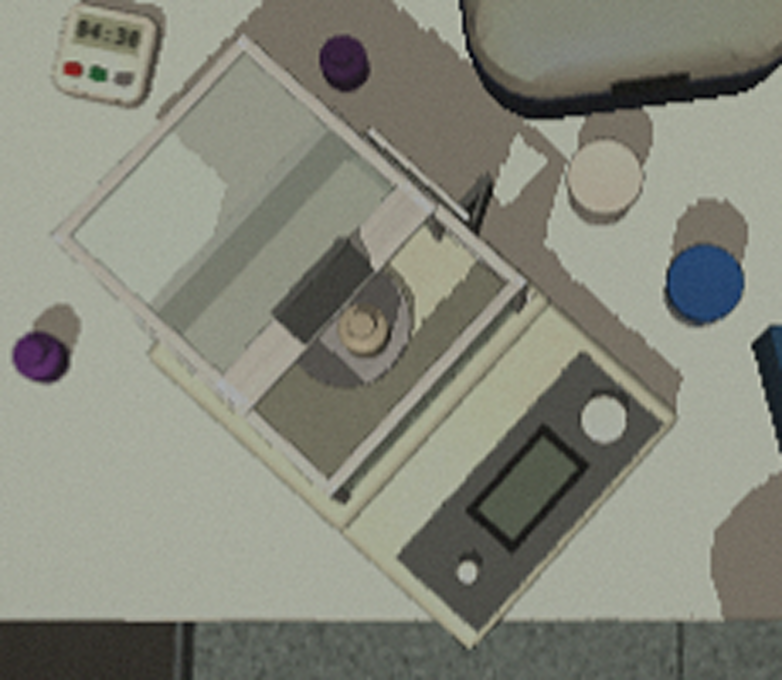

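View pics/scene0_c170_190_3.6.png

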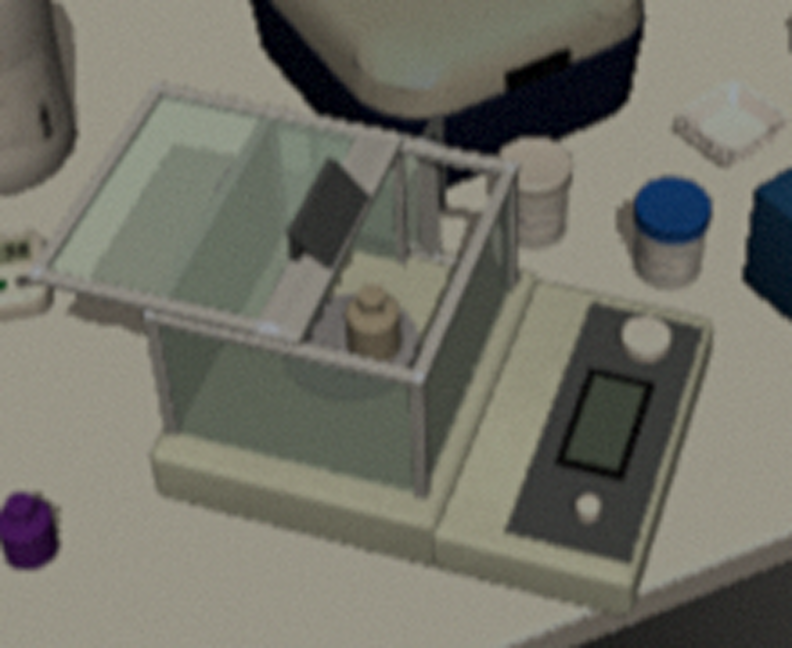

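```bash
cat > fit.py <<'E'
from h import *
from scipy.optimize import least_squares
st=load('top0'); ss=load('scene0')
T=lambda x,y:(170+x/3.4-.35,140+y/3.4-.35)
S=lambda x,y:(170+x/3.6-.35,190+y/3.6-.35)
# (cam, pixel, local, slides-with)
M=[(st,T(604,419),(-115,None,56),0),
(st,T(676,415),(-150,-100,44),0),(st,T(470,643),(-150,100,44),0),
(st,T(243,38),(125,-82,156),1),(st,T(55,235),(125,82,156),1),
(st,T(345,236),(-4,-30,178),1),(st,T(274,308),(-4,30,178),1),
(st,T(524,287),(-30,-85,150),0),(st,T(330,493),(-30,85,150),0),
(ss,S(712,322),(-150,-100,44),0),(ss,S(632,605),(-150,100,44),0),
(ss,S(518,163),(-30,-85,150),0),(ss,S(418,378),(-30,85,150),0),
(ss,S(160,90),(125,-82,156),1),(ss,S(38,275),(125,82,156),1),
(ss,S(335,160),(-4,-30,178),1),(ss,S(290,240),(-4,30,178),1),]
def W(p,l):
    c,s=np.cos(p[2]),np.sin(p[2]); l=np.array(l)/1000
    return np.array([p[0]+c*l[0]-s*l[1],p[1]+s*l[0]+c*l[1],l[2]])
def res(p,full=False):
    r=[]
    for cam,px,l,k in M:
        l=list(l)
        if l[1] is None: l[1]=p[4]*1000
        l[0]+=1000*p[3]*k
        r.append(proj(cam,W(p,l))-px)
    return np.array(r) if full else np.ravel(r)
q=least_squares(res,[.55,.3,.9,.08,-.06],loss='soft_l1')
if __name__=='__main__':
    print(np.round(q.x,4),np.degrees(q.x[2])); print(np.round(res(q.x,True),1))
    for cam,px,l,k in M:
        u,v=px; 
    print('tare',W(q.x,(-115,q.x[4]*1000,56)), pt(st,*T(604,419)),pt(st,*T(604,419),.056),pt(ss,*S(646,338),.056))
    print('power',pt(st,*T(467,570),.056))
    c=W(q.x,(0,0,0))
    for n,u,v,cam in (('wt',*T(363,325),st),('pan',*T(395,350),st),('white',*T(604,178),st),('blue',*T(704,282),st),('ledge',*T(322,290),st),('dl',*T(488,180),st),('dl2',*T(478,220),st),('purp',*T(345,62),st),('timer',*T(105,60),st),('case',*T(520,100),st)):
        P=pt(cam,u,v); d=P-c; y=q.x[2]; print(n,P.round(3),'local',round(np.cos(y)*d[0]+np.sin(y)*d[1],3),round(-np.sin(y)*d[0]+np.cos(y)*d[1],3))
E
python3 fit.py
```

```text
[ 0.5133  0.2497  0.8359  0.0635 -0.0642] 47.89202914512027
[[-0.3 -0.2]
 [ 1.4  0.1]
 [-0.5  2.6]
 [ 1.7 -0.6]
 [-0.2  1. ]
 [ 0.3  0.8]
 [-0.   2.3]
 [ 0.8 -1.9]
 [-0.6  1. ]
 [ 0.6 -1.3]
 [-0.8 -5.3]
 [-0.3  0.1]
 [ 0.1  1.5]
 [-0.1 -2.3]
 [-2.4  0.3]
 [-1.  -0.5]
 [ 0.1 -2. ]]
tare [0.48387543 0.12125979 0.056     ] [0.48354427 0.12060538 0.05405596] [0.4833756  0.12070506 0.056     ] [0.48016236 0.12170479 0.056     ]
power [0.38906951 0.20624482 0.056     ]
wt [0.535 0.269 0.111] local 0.029 -0.003
pan [0.525 0.252 0.067] local 0.01 -0.007
white [0.637 0.12  0.061] local -0.013 -0.178
blue [0.57  0.058 0.064] local -0.105 -0.17
ledge [0.547 0.288 0.172] local 0.051 0.001
dl [0.618 0.193 0.141] local 0.028 -0.115
dl2 [0.594 0.199 0.139] local 0.017 -0.094
purp [0.718 0.288 0.04 ] local 0.166 -0.126
timer [0.724 0.449 0.017] local 0.289 -0.023
case [0.684 0.174 0.076] local 0.058 -0.177
```

```bash
cat > plan.py <<'E'
from h import *
# lay out where the tool must go, in tool axes, for n rows
def plan(x,y,z,yaw_ydir_deg,n,verbose=True):
    s=arm.sense(); R0=Rot.from_quat(s['eef_rot']); p0=np.array(s['tool_pos'])
    a=np.radians(yaw_ydir_deg); ty=np.array([np.cos(a),np.sin(a),0]); tz=np.array([0,0,-1.]); tx=np.cross(ty,tz)
    R1=Rot.from_matrix(np.c_[tx,ty,tz]); rv=(R0.inv()*R1).as_rotvec()
    d=(np.array([x,y,z])-p0)/n; step=Rot.from_rotvec(rv/n); R=R0
    print('pos',p0.round(4),'F',np.round(s['force'],2),'t',round(s['time_s'],2),'total rv',np.degrees(rv).round(1))
    for i in range(n):
        print(i,'t',R.inv().apply(d).round(4).tolist(),'tw',np.degrees(rv/n).round(2).tolist()); R=R*step
E
python3 - <<'E'
from plan import *
plan(.58,.33,.33,47.9,20)
E
```

```text
pos [ 0.1933 -0.5937  0.2303] F [ 0.1  -0.01 -0.29] t 0.15 total rv [-1.000e-01 -1.000e-01 -1.199e+02]
0 t [0.0327, -0.0379, -0.0049] tw [-0.0, -0.01, -5.99]
1 t [0.0365, -0.0343, -0.0049] tw [-0.0, -0.01, -5.99]
2 t [0.0398, -0.0303, -0.0049] tw [-0.0, -0.01, -5.99]
3 t [0.0428, -0.026, -0.0049] tw [-0.0, -0.01, -5.99]
4 t [0.0453, -0.0214, -0.0049] tw [-0.0, -0.01, -5.99]
5 t [0.0473, -0.0165, -0.0049] tw [-0.0, -0.01, -5.99]
6 t [0.0487, -0.0115, -0.0049] tw [-0.0, -0.01, -5.99]
7 t [0.0497, -0.0064, -0.0049] tw [-0.0, -0.01, -5.99]
8 t [0.0501, -0.0011, -0.005] tw [-0.0, -0.01, -5.99]
9 t [0.0499, 0.0041, -0.005] tw [-0.0, -0.01, -5.99]
10 t [0.0492, 0.0093, -0.005] tw [-0.0, -0.01, -5.99]
11 t [0.048, 0.0144, -0.005] tw [-0.0, -0.01, -5.99]
12 t [0.0462, 0.0193, -0.005] tw [-0.0, -0.01, -5.99]
13 t [0.0439, 0.024, -0.005] tw [-0.0, -0.01, -5.99]
14 t [0.0412, 0.0285, -0.005] tw [-0.0, -0.01, -5.99]
15 t [0.038, 0.0326, -0.005] tw [-0.0, -0.01, -5.99]
16 t [0.0344, 0.0364, -0.005] tw [-0.0, -0.01, -5.99]
17 t [0.0304, 0.0398, -0.005] tw [-0.0, -0.01, -5.99]
18 t [0.0261, 0.0427, -0.005] tw [-0.0, -0.01, -5.99]
19 t [0.0215, 0.0452, -0.005] tw [-0.0, -0.01, -5.99]
```

Candidates (top view): large white key (347,263) on the -y side = tare; small key (307,308) = power. Lid ledge = dark block (265,225); door ledge = dark fin (313,195). Steel weight in the shield (277,236) is the check weight; the purple ones (181,244) and (271,158) and the spare (411,320) are not. The crop viewed confirms this.

Emit:
carry_out:
  rows:
    - {"twist":[0,0,-6],"translation":[0.033,-0.038,-0.012],"hand":-1}
    - {"twist":[0,0,-6],"translation":[0.0365,-0.034,-0.012],"hand":-1}
    - {"twist":[0,0,-6],"translation":[0.04,-0.03,-0.012],"hand":-1}
    - {"twist":[0,0,-6],"translation":[0.043,-0.026,-0.012],"hand":-1}
    - {"twist":[0,0,-6],"translation":[0.045,-0.021,-0.012],"hand":-1}
    - {"twist":[0,0,-6],"translation":[0.047,-0.0165,-0.012],"hand":-1}
    - {"twist":[0,0,-6],"translation":[0.049,-0.0115,-0.012],"hand":-1}
    - {"twist":[0,0,-6],"translation":[0.05,-0.006,-0.012],"hand":-1}

```text
time_s: 1.15
tool_pos: [0.3473, -0.2134, 0.3261]
eef_rot: [0.833, 0.553, 0.002, -0.003]
force: [1.0, 0.2, 1.1]
width: -0.0002
```

```bash
python3 - <<'E'
from plan import *
plan(.58,.33,.33,47.9,14)
E
```

```text
pos [ 0.3473 -0.2134  0.3261] F [0.98 0.19 1.06] t 1.15 total rv [  0.   -0.5 -70.7]
0 t [0.0422, 0.0003, 0.0] tw [0.0, -0.03, -5.05]
1 t [0.042, 0.004, -0.0] tw [0.0, -0.03, -5.05]
2 t [0.0415, 0.0077, -0.0] tw [0.0, -0.03, -5.05]
3 t [0.0407, 0.0113, -0.0001] tw [0.0, -0.03, -5.05]
4 t [0.0395, 0.0148, -0.0001] tw [0.0, -0.03, -5.05]
5 t [0.0381, 0.0183, -0.0001] tw [0.0, -0.03, -5.05]
6 t [0.0363, 0.0215, -0.0001] tw [0.0, -0.03, -5.05]
7 t [0.0343, 0.0247, -0.0002] tw [0.0, -0.03, -5.05]
8 t [0.032, 0.0276, -0.0002] tw [0.0, -0.03, -5.05]
9 t [0.0294, 0.0303, -0.0002] tw [0.0, -0.03, -5.05]
10 t [0.0266, 0.0328, -0.0002] tw [0.0, -0.03, -5.05]
11 t [0.0237, 0.035, -0.0002] tw [0.0, -0.03, -5.05]
12 t [0.0205, 0.0369, -0.0003] tw [0.0, -0.03, -5.05]
13 t [0.0172, 0.0386, -0.0003] tw [0.0, -0.03, -5.05]
```

Emit:
carry_out:
  rows:
    - {"twist":[0,0,-5],"translation":[0.042,0,0],"hand":-1}
    - {"twist":[0,0,-5],"translation":[0.042,0.004,0],"hand":-1}
    - {"twist":[0,0,-5],"translation":[0.0415,0.008,0],"hand":-1}
    - {"twist":[0,0,-5],"translation":[0.041,0.011,0],"hand":-1}
    - {"twist":[0,0,-5],"translation":[0.0395,0.015,0],"hand":-1}
    - {"twist":[0,0,-5],"translation":[0.038,0.018,0],"hand":-1}
    - {"twist":[0,0,-5],"translation":[0.036,0.0215,0],"hand":-1}
    - {"twist":[0,0,-5],"translation":[0.034,0.025,0],"hand":-1}

```text
time_s: 2.15
tool_pos: [0.4799, 0.1092, 0.3287]
eef_rot: [0.583, 0.812, 0.003, -0.0]
force: [0.4, -0.9, 0.1]
width: -0.0003
```

```bash
python3 - <<'E'
from plan import *
plan(.57,.31,.33,47.9,6)
snap('wrist','wrist1')
E
```

```text
pos [0.4799 0.1092 0.3287] F [ 0.36 -0.89  0.14] t 2.15 total rv [  0.3  -0.2 -29.3]
0 t [0.0269, 0.0249, -0.0] tw [0.05, -0.03, -4.88]
1 t [0.0247, 0.0271, -0.0] tw [0.05, -0.03, -4.88]
2 t [0.0223, 0.0291, -0.0001] tw [0.05, -0.03, -4.88]
3 t [0.0197, 0.0309, -0.0001] tw [0.05, -0.03, -4.88]
4 t [0.017, 0.0325, -0.0001] tw [0.05, -0.03, -4.88]
5 t [0.0142, 0.0338, -0.0002] tw [0.05, -0.03, -4.88]
```

View pics/wrist1.png

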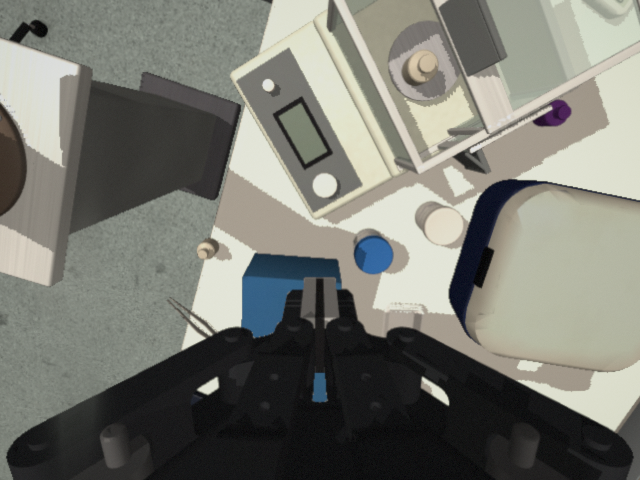

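```bash
python3 - <<'E'
from h import *
crop('wrist1',220,0,260,200,3); crop('wrist1',400,0,240,190,3.2)
E
```

```text
(no output)
```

View pics/wrist1_c400_0_3.2.png

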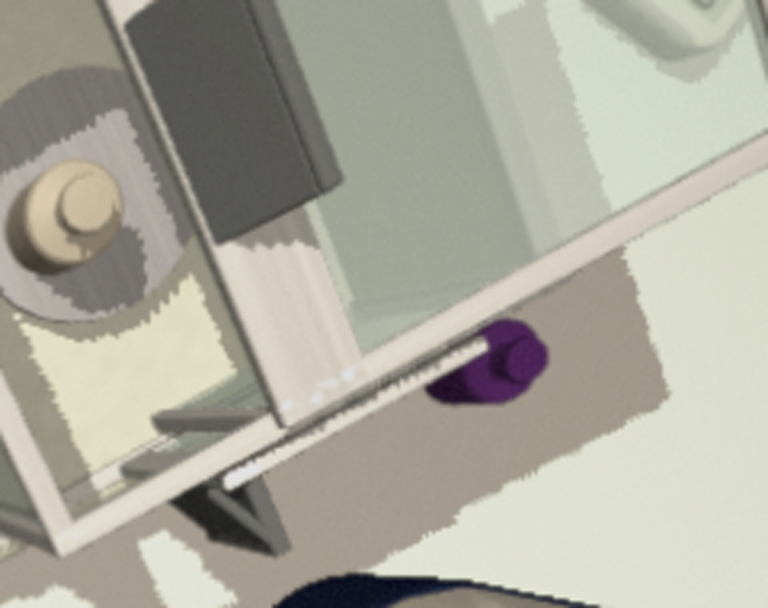

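View pics/wrist1_c220_0_3.png

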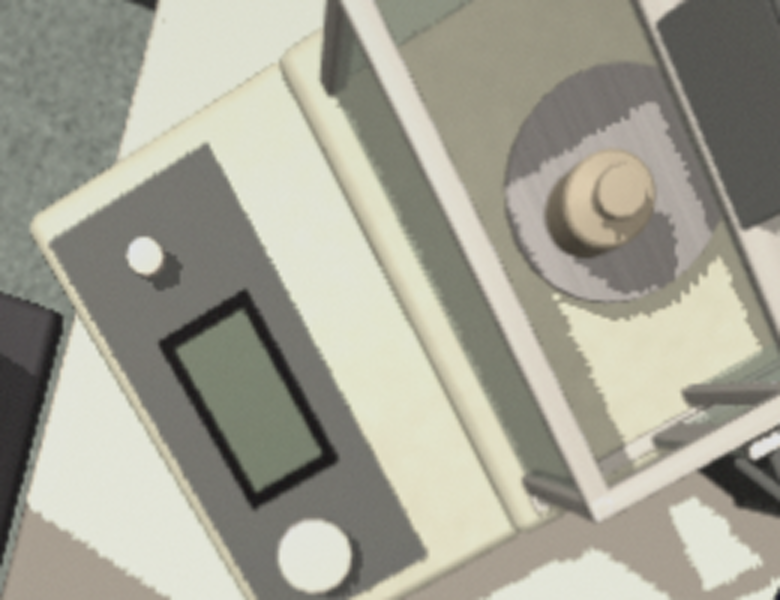

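```bash
cat > fit2.py <<'E'
import fit; from fit import *
sw=load('wrist1')
A=lambda x,y:(400+x/3.2-.35,y/3.2-.35)
B=lambda x,y:(220+x/3-.35,y/3-.35)
M+=[(sw,A(325,193),(-4,-30,178),1),(sw,A(285,426),(-30,-82,156),1),(sw,A(62,553),(-30,-85,150),0),(sw,B(315,555),(-115,None,56),0),(sw,B(38,225),(-150,100,44),0),(sw,A(288,550),(-18,-118,142),2),(st,T(488,174),(-18,-118,142),2)]
def res(p,full=False):
    r=[]
    for cam,px,l,k in M:
        l=list(l)
        if l[1] is None: l[1]=p[4]*1000
        l[0]+=1000*[0,p[3],p[5]][k]
        r.append(proj(cam,W(p,l))-px)
    return np.array(r) if full else np.ravel(r)
q=least_squares(res,[.55,.3,.9,.08,-.06,.05],loss='soft_l1')
p=q.x
print(np.round(p,4),np.degrees(p[2])); print(np.round(res(p,True),1)[-12:].tolist())
print('tare',W(p,(-115,p[4]*1000,56)))
for n,l in (('lid ledge',(-4+p[3]*1e3,0,178)),('door ledge',(-18+p[5]*1e3,-118,142)),('lid start',(-4+p[3]*1e3+40,0,178)),('lid end',(-4+14.5,0,178))): print(n,W(p,l).round(4))
E
python3 fit2.py
```

```text
[ 0.514   0.2498  0.8426  0.0628 -0.0639  0.0481] 48.27463945108737
[[0.2, 1.2], [-0.4, -2.1], [-2.2, 0.7], [-1.0, -0.5], [0.3, -1.9], [1.7, -1.7], [-4.2, 3.0], [0.2, 1.2], [-0.1, -0.1], [-6.7, -2.7], [-0.1, 0.2], [-0.2, -0.4]]
tare [0.48516652 0.12148072 0.056     ]
lid ledge [0.5531 0.2937 0.178 ]
door ledge [0.6221 0.1938 0.142 ]
lid start [0.5798 0.3236 0.178 ]
lid end [0.521  0.2577 0.178 ]
```

```bash
python3 - <<'E'
from plan import *
plan(.5795,.323,.25,48.3,7)
E
```

```text
pos [0.4815 0.1137 0.3288] F [2.13 1.77 0.45] t 2.2 total rv [  0.6  -0.4 -29.4]
0 t [0.0237, 0.0228, 0.0116] tw [0.08, -0.05, -4.2]
1 t [0.0219, 0.0245, 0.0116] tw [0.08, -0.05, -4.2]
2 t [0.0201, 0.0261, 0.0115] tw [0.08, -0.05, -4.2]
3 t [0.0181, 0.0275, 0.0115] tw [0.08, -0.05, -4.2]
4 t [0.0161, 0.0288, 0.0114] tw [0.08, -0.05, -4.2]
5 t [0.0139, 0.0299, 0.0114] tw [0.08, -0.05, -4.2]
6 t [0.0117, 0.0308, 0.0113] tw [0.08, -0.05, -4.2]
```

Emit:
carry_out:
  rows:
    - {"twist":[0,0,-4.2],"translation":[0.024,0.023,0.005],"hand":-1}
    - {"twist":[0,0,-4.2],"translation":[0.022,0.0245,0.008],"hand":-1}
    - {"twist":[0,0,-4.2],"translation":[0.02,0.026,0.011],"hand":-1}
    - {"twist":[0,0,-4.2],"translation":[0.018,0.0275,0.0115],"hand":-1}
    - {"twist":[0,0,-4.2],"translation":[0.016,0.029,0.0115],"hand":-1}
    - {"twist":[0,0,-4.2],"translation":[0.014,0.03,0.0115],"hand":-1}
    - {"twist":[0,0,-4.2],"translation":[0.0115,0.031,0.0115],"hand":-1}
    - {"twist":[0,0,0],"translation":[0,0,0],"hand":-1}

```text
time_s: 3.2
tool_pos: [0.5797, 0.3305, 0.2553]
eef_rot: [0.348, 0.937, 0.003, -0.001]
force: [0.3, 1.2, -0.1]
width: 0.0001
```

```bash
cat > st.py <<'E'
from plan import *
def loc():
    s=arm.sense(); a=.8426; d=np.array(s['tool_pos'])-[.514,.2498,0]
    R=np.array([[np.cos(a),np.sin(a)],[-np.sin(a),np.cos(a)]])
    F=np.array(s['force']); print('TCP local',(R@d[:2]).round(4),round(d[2],4),'F local',(R@F[:2]).round(2),round(F[2],2),'t',round(s['time_s'],2))
if __name__=='__main__': loc()
E
python3 - <<'E'
from st import *
loc(); plan(.5795,.323,.165,48.3,4); snap('wrist','wrist2')
E
```

```text
TCP local [0.104  0.0046] 0.2553 F local [1.08 0.53] -0.1 t 3.2
pos [0.5797 0.3305 0.2553] F [ 0.32  1.16 -0.1 ] t 3.2 total rv [ 0.3 -0.3  1. ]
0 t [-0.0013, -0.0016, 0.0225] tw [0.07, -0.07, 0.24]
1 t [-0.0013, -0.0015, 0.0226] tw [0.07, -0.07, 0.24]
2 t [-0.0012, -0.0015, 0.0226] tw [0.07, -0.07, 0.24]
3 t [-0.0012, -0.0015, 0.0226] tw [0.07, -0.07, 0.24]
```

View pics/wrist2.png

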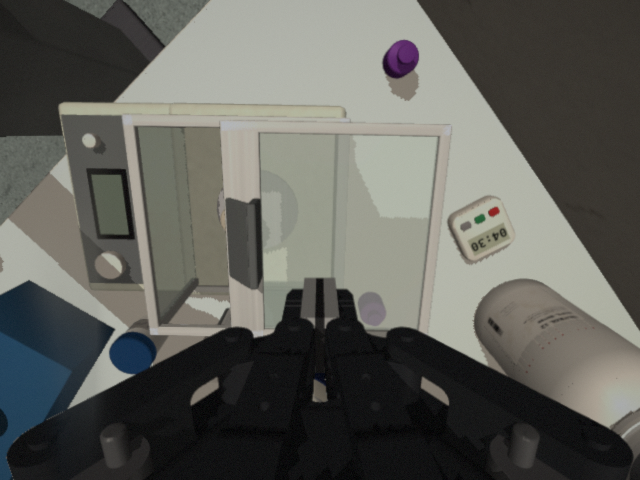

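Emit:
carry_out:
  rows:
    - {"twist":[0,0,0.3],"translation":[-0.001,-0.0015,0.023],"hand":-1}
    - {"twist":[0,0,0.3],"translation":[-0.001,-0.0015,0.023],"hand":-1}
    - {"twist":[0,0,0.3],"translation":[-0.001,-0.0015,0.022],"hand":-1}
    - {"twist":[0,0,0],"translation":[-0.001,0,0.012],"hand":-1}
    - {"twist":[0,0,0],"translation":[0,0,0],"hand":-1}

```text
time_s: 3.88
tool_pos: [0.5801, 0.319, 0.1776]
eef_rot: [0.359, 0.933, 0.003, 0.001]
force: [0.4, 0.5, 0.6]
width: 0.0003
```

```bash
python3 st.py
```

```text
TCP local [ 0.0956 -0.0033] 0.1776 F local [0.69 0.03] 0.58 t 3.88
```

Emit:
carry_out:
  rows:
    - {"twist":[0,0,0],"translation":[0,0,0.009],"hand":-1}
    - {"twist":[0,0,0],"translation":[0,-0.002,0.005],"hand":-1}
    - {"twist":[0,0,0],"translation":[0,-0.008,0],"hand":-1}

```text
time_s: 4.25
tool_pos: [0.5749, 0.3119, 0.1653]
eef_rot: [0.359, 0.933, 0.005, 0.002]
force: [0.2, -0.3, 0.3]
width: 0.0002
```

```bash
python3 st.py
```

```text
TCP local [ 0.0868 -0.0041] 0.1653 F local [-0.15 -0.35] 0.26 t 4.25
```

Emit:
carry_out:
  rows:
    - {"twist":[0,0,0],"translation":[0,-0.008,0],"hand":-1}
    - {"twist":[0,0,0],"translation":[0,-0.008,0],"hand":-1}
    - {"twist":[0,0,0],"translation":[0,-0.008,0],"hand":-1}
    - {"twist":[0,0,0],"translation":[0,-0.008,0],"hand":-1}

```text
time_s: 4.75
tool_pos: [0.5533, 0.2879, 0.1659]
eef_rot: [0.359, 0.933, 0.007, 0.004]
force: [2.0, 1.3, -1.6]
width: 0.0
```

```bash
python3 st.py
```

```text
TCP local [ 0.0546 -0.004 ] 0.1659 F local [ 2.24 -0.64] -1.59 t 4.75
```

Emit:
carry_out:
  rows:
    - {"twist":[0,0,0],"translation":[0,-0.008,0],"hand":-1}
    - {"twist":[0,0,0],"translation":[0,-0.008,0],"hand":-1}
    - {"twist":[0,0,0],"translation":[0,-0.008,0],"hand":-1}
    - {"twist":[0,0,0],"translation":[0,-0.006,0],"hand":-1}

```text
time_s: 5.25
tool_pos: [0.5322, 0.2643, 0.1659]
eef_rot: [0.359, 0.933, 0.008, 0.004]
force: [1.9, 2.0, -1.1]
width: -0.0
```

```bash
python3 st.py
```

```text
TCP local [ 0.0229 -0.0039] 0.1659 F local [ 2.72 -0.07] -1.13 t 5.25
```

Emit:
carry_out:
  rows:
    - {"twist":[0,0,0],"translation":[0,-0.005,0],"hand":-1}
    - {"twist":[0,0,0],"translation":[0,-0.004,0],"hand":-1}
    - {"twist":[0,0,0],"translation":[0,-0.003,0],"hand":-1}

```text
time_s: 5.62
tool_pos: [0.5236, 0.2546, 0.1659]
eef_rot: [0.359, 0.933, 0.008, 0.004]
force: [2.2, 2.2, -1.0]
width: -0.0001
```

```bash
python3 st.py
```

```text
TCP local [ 0.0099 -0.0039] 0.1659 F local [ 3.09 -0.21] -1.01 t 5.62
```

Emit:
carry_out:
  rows:
    - {"twist":[0,0,0],"translation":[0,-0.003,0],"hand":-1}
    - {"twist":[0,0,0],"translation":[0,-0.003,0],"hand":-1}

```text
time_s: 5.88
tool_pos: [0.5224, 0.2532, 0.1663]
eef_rot: [0.36, 0.933, 0.013, 0.007]
force: [7.2, 7.8, -7.0]
width: -0.0001
```

```bash
python3 st.py
```

```text
TCP local [ 0.0081 -0.004 ] 0.1663 F local [10.58 -0.16] -7.02 t 5.88
```

Emit:
carry_out:
  rows:
    - {"twist":[0,0,0],"translation":[0,-0.003,0],"hand":-1}

```text
time_s: 6.0
tool_pos: [0.5225, 0.2532, 0.1665]
eef_rot: [0.36, 0.933, 0.017, 0.008]
force: [6.8, 9.1, -6.4]
width: -0.0003
```

Emit:
carry_out:
  rows:
    - {"twist":[0,0,0],"translation":[0,0.006,0],"hand":-1}
    - {"twist":[0,0,0],"translation":[0,0.01,0],"hand":-1}
    - {"twist":[0,0,0],"translation":[0,0.005,-0.03],"hand":-1}
    - {"twist":[0,0,0],"translation":[0,0,-0.04],"hand":-1}

```text
time_s: 6.5
tool_pos: [0.531, 0.2655, 0.2334]
eef_rot: [0.36, 0.933, 0.01, 0.003]
force: [-0.5, -0.9, -0.8]
width: -0.0002
```

```bash
python3 - <<'E'
from st import *
loc(); snap('wrist','wrist3'); snap('top','top3'); crop('top3',170,140,230,200,3.4)
# door: start local x .030+.0145+.03 , y -.112
a=.8426
for x,y in ((.075,-.114),(-.018+.0145,-.114)):
    print(.514+np.cos(a)*x-np.sin(a)*y, .2498+np.sin(a)*x+np.cos(a)*y)
x,y=.078,-.114
plan(.514+np.cos(a)*x-np.sin(a)*y, .2498+np.sin(a)*x+np.cos(a)*y,.23,48.3,5)
E
```

```text
TCP local [ 0.023  -0.0023] 0.2334 F local [-0.97 -0.21] -0.84 t 6.5
0.6490012020012077 0.2299084073480998
0.5967575287600303 0.17131789099716566
pos [0.5349 0.267  0.2392] F [0.28 0.74 0.4 ] t 6.6 total rv [ 1.8  0.2 -0.5]
0 t [-0.0219, 0.0104, 0.0023] tw [0.37, 0.04, -0.1]
1 t [-0.0219, 0.0103, 0.0022] tw [0.37, 0.04, -0.1]
2 t [-0.0219, 0.0103, 0.0021] tw [0.37, 0.04, -0.1]
3 t [-0.0219, 0.0103, 0.002] tw [0.37, 0.04, -0.1]
4 t [-0.022, 0.0103, 0.0019] tw [0.37, 0.04, -0.1]
```

View pics/top3_c170_140_3.4.png

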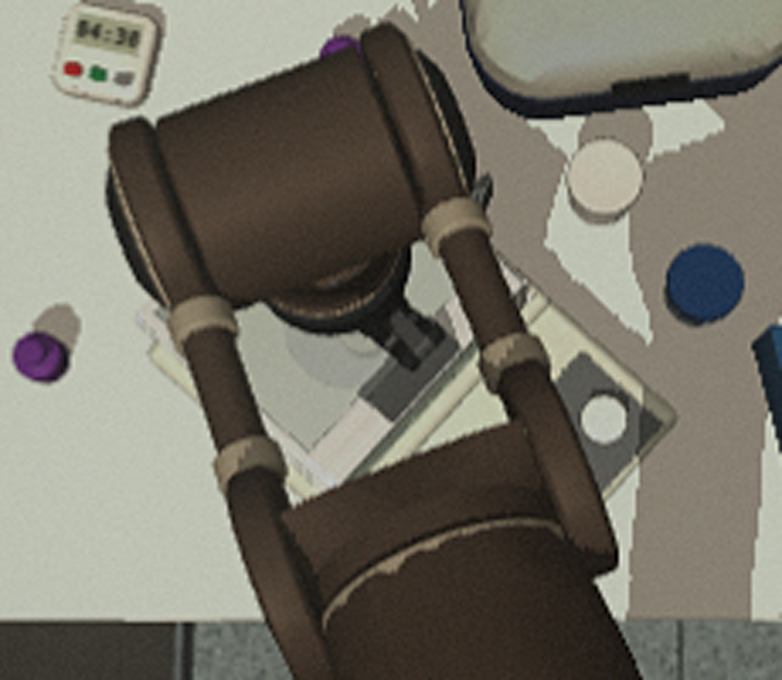

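View pics/wrist3.png

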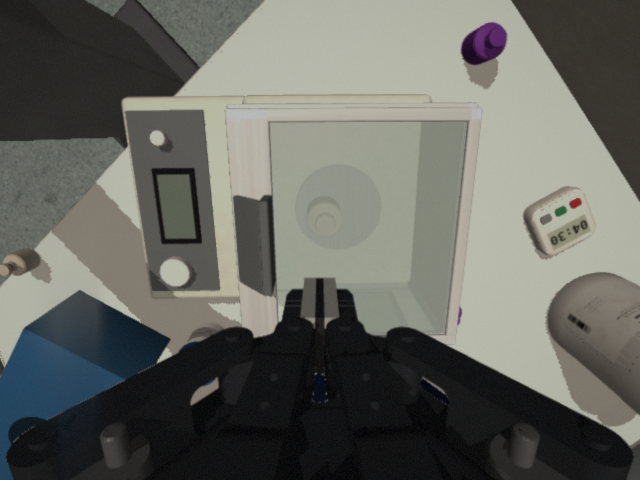

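```bash
python3 - <<'E'
from fit2 import *
s=st; vv,uu=np.mgrid[100:240:2,240:420:2]
P=np.array([pt(s,u,v) for u,v in zip(uu.ravel(),vv.ravel())])
a=p[2]; d=P-[p[0],p[1],0]; lx=np.cos(a)*d[:,0]+np.sin(a)*d[:,1]; ly=-np.sin(a)*d[:,0]+np.cos(a)*d[:,1]
m=(lx>-.06)&(lx<.18)&(ly<-.12)&(ly>-.25)&(P[:,2]>.02)
for y0 in np.arange(-.25,-.12,.01):
    k=m&(ly>=y0)&(ly<y0+.01)
    if k.any(): print(round(y0,2),[ (round(x,2),round(P[k&(abs(lx-x)<.015),2].max(),3)) for x in np.arange(-.05,.19,.03) if (k&(abs(lx-x)<.015)).any()])
E
```

```text
[ 0.514   0.2498  0.8426  0.0628 -0.0639  0.0481] 48.27463945108737
[[0.2, 1.2], [-0.4, -2.1], [-2.2, 0.7], [-1.0, -0.5], [0.3, -1.9], [1.7, -1.7], [-4.2, 3.0], [0.2, 1.2], [-0.1, -0.1], [-6.7, -2.7], [-0.1, 0.2], [-0.2, -0.4]]
tare [0.48516652 0.12148072 0.056     ]
lid ledge [0.5531 0.2937 0.178 ]
door ledge [0.6221 0.1938 0.142 ]
lid start [0.5798 0.3236 0.178 ]
lid end [0.521  0.2577 0.178 ]
-0.25 [(np.float64(-0.02), np.float64(0.092)), (np.float64(0.01), np.float64(0.12)), (np.float64(0.04), np.float64(0.123)), (np.float64(0.07), np.float64(0.119)), (np.float64(0.1), np.float64(0.119)), (np.float64(0.13), np.float64(0.12)), (np.float64(0.16), np.float64(0.116))]
-0.24 [(np.float64(0.01), np.float64(0.114)), (np.float64(0.04), np.float64(0.119)), (np.float64(0.07), np.float64(0.12)), (np.float64(0.1), np.float64(0.12)), (np.float64(0.13), np.float64(0.117)), (np.float64(0.16), np.float64(0.111))]
-0.23 [(np.float64(0.01), np.float64(0.109)), (np.float64(0.04), np.float64(0.12)), (np.float64(0.07), np.float64(0.12)), (np.float64(0.1), np.float64(0.12)), (np.float64(0.13), np.floa
[... 824 characters left out ...]
loat64(-0.02), np.float64(0.065)), (np.float64(0.01), np.float64(0.063)), (np.float64(0.04), np.float64(0.099)), (np.float64(0.07), np.float64(0.111)), (np.float64(0.1), np.float64(0.109))]
-0.18 [(np.float64(-0.05), np.float64(0.056)), (np.float64(-0.02), np.float64(0.065)), (np.float64(0.01), np.float64(0.064)), (np.float64(0.04), np.float64(0.07)), (np.float64(0.07), np.float64(0.106)), (np.float64(0.1), np.float64(0.097))]
-0.17 [(np.float64(-0.02), np.float64(0.066)), (np.float64(0.01), np.float64(0.061))]
-0.16 [(np.float64(-0.02), np.float64(0.059))]
-0.15 [(np.float64(0.16), np.float64(0.03))]
-0.14 [(np.float64(0.16), np.float64(0.047))]
-0.13 [(np.float64(0.16), np.float64(0.047))]
```

Emit:
carry_out:
  rows:
    - {"twist":[0.4,0,0],"translation":[-0.022,0.0105,0.001],"hand":-1}
    - {"twist":[0.4,0,0],"translation":[-0.022,0.0105,0.001],"hand":-1}
    - {"twist":[0.4,0,0],"translation":[-0.022,0.0105,0.001],"hand":-1}
    - {"twist":[0.4,0,0],"translation":[-0.022,0.0105,0.001],"hand":-1}
    - {"twist":[0.2,0,0],"translation":[-0.022,0.0105,0.001],"hand":-1}
    - {"twist":[0,0,0],"translation":[0,0,0],"hand":-1}

```text
time_s: 7.35
tool_pos: [0.6524, 0.2303, 0.2305]
eef_rot: [0.36, 0.933, -0.005, -0.002]
force: [0.3, 0.5, -0.5]
width: -0.0001
```

```bash
python3 - <<'E'
from st import *
loc(); a=.8426
snap('wrist','wrist4')
x,y=.078,-.114
plan(.514+np.cos(a)*x-np.sin(a)*y, .2498+np.sin(a)*x+np.cos(a)*y,.112,48.3,5)
E
```

```text
TCP local [ 0.0775 -0.1163] 0.2305 F local [0.54 0.11] -0.52 t 7.35
pos [0.6513 0.2307 0.2303] F [ 0.24 -0.09  0.81] t 7.4 total rv [-0.6 -0.  -0.4]
0 t [0.0002, 0.0004, 0.0237] tw [-0.13, -0.01, -0.08]
1 t [0.0002, 0.0004, 0.0237] tw [-0.13, -0.01, -0.08]
2 t [0.0002, 0.0003, 0.0237] tw [-0.13, -0.01, -0.08]
3 t [0.0002, 0.0003, 0.0237] tw [-0.13, -0.01, -0.08]
4 t [0.0002, 0.0002, 0.0237] tw [-0.13, -0.01, -0.08]
```

View pics/wrist4.png

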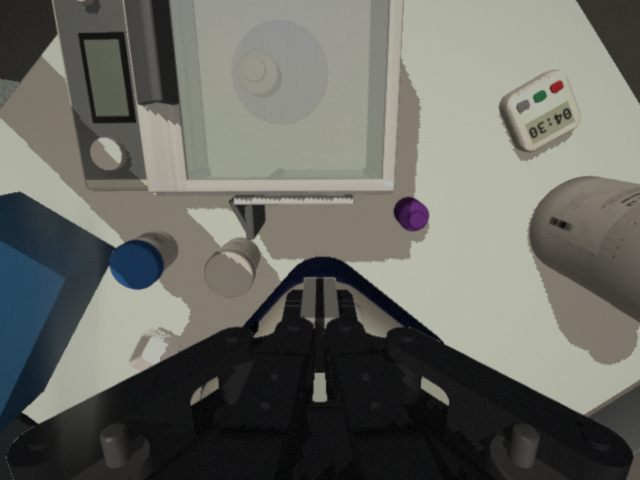

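```bash
python3 - <<'E'
from st import *
s=load('wrist4'); a=.8426
R=np.array([[np.cos(a),np.sin(a)],[-np.sin(a),np.cos(a)]])
for u,v in ((251,237),(258,205),(248,237)):
    P=pt(s,u,v,.142); print(R@(P-[.514,.2498,0])[:2])
# door bar and tip column below
for z in (.11,.2): 
    P=np.array([*( [.6513,.2307]),z]); print(proj(s,P))
crop('wrist4',200,170,120,90,6)
E
```

```text
[ 0.03027627 -0.11637644]
[ 0.03638294 -0.09392904]
[ 0.02819996 -0.11636862]
[319.35803181 223.15370883]
[317.74293033 266.85412238]
```

View pics/wrist4_c200_170_6.png

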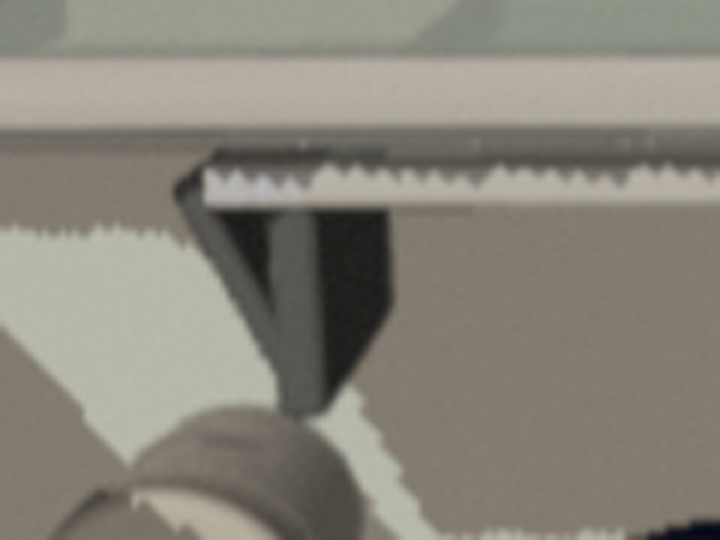

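Emit:
carry_out:
  rows:
    - {"twist":[0,0,0],"translation":[0.001,0.001,0.028],"hand":-1}
    - {"twist":[0,0,0],"translation":[0.001,0.001,0.028],"hand":-1}
    - {"twist":[0,0,0],"translation":[0.001,0,0.028],"hand":-1}
    - {"twist":[0,0,0],"translation":[0.001,0,0.02],"hand":-1}
    - {"twist":[0,0,0],"translation":[0.001,0,0.01],"hand":-1}
    - {"twist":[0,0,0],"translation":[0,0,0],"hand":-1}

```text
time_s: 8.15
tool_pos: [0.6428, 0.2368, 0.1128]
eef_rot: [0.358, 0.934, -0.006, -0.004]
force: [-0.1, 0.5, -0.0]
width: -0.0003
```

```bash
python3 st.py
```

```text
TCP local [ 0.076  -0.1047] 0.1128 F local [0.3  0.46] -0.02 t 8.15
```

Emit:
carry_out:
  rows:
    - {"twist":[0,0,0],"translation":[-0.005,-0.006,0],"hand":-1}
    - {"twist":[0,0,0],"translation":[0,-0.008,0],"hand":-1}
    - {"twist":[0,0,0],"translation":[0,-0.008,0],"hand":-1}
    - {"twist":[0,0,0],"translation":[0,-0.008,0],"hand":-1}

```text
time_s: 8.65
tool_pos: [0.6281, 0.21, 0.117]
eef_rot: [0.358, 0.934, -0.004, -0.002]
force: [1.0, 0.2, -0.4]
width: -0.0001
```

```bash
python3 st.py
```

```text
TCP local [ 0.0462 -0.1117] 0.117 F local [ 0.82 -0.65] -0.37 t 8.65
```

Emit:
carry_out:
  rows:
    - {"twist":[0,0,0],"translation":[0,-0.008,0.001],"hand":-1}
    - {"twist":[0,0,0],"translation":[0,-0.008,0.001],"hand":-1}
    - {"twist":[0,0,0],"translation":[0,-0.008,0.001],"hand":-1}

```text
time_s: 9.02
tool_pos: [0.6134, 0.1929, 0.1167]
eef_rot: [0.358, 0.934, -0.001, 0.0]
force: [1.6, 1.7, 2.9]
width: -0.0001
```

```bash
python3 st.py
```

```text
TCP local [ 0.0237 -0.112 ] 0.1167 F local [ 2.36 -0.09] 2.91 t 9.03
```

Emit:
carry_out:
  rows:
    - {"twist":[0,0,0],"translation":[0,-0.008,0],"hand":-1}
    - {"twist":[0,0,0],"translation":[0,-0.008,0],"hand":-1}
    - {"twist":[0,0,0],"translation":[0,-0.005,0],"hand":-1}

```text
time_s: 9.4
tool_pos: [0.5984, 0.1762, 0.1167]
eef_rot: [0.358, 0.934, -0.001, 0.001]
force: [2.0, 2.2, 1.3]
width: 0.0006
```

```bash
python3 st.py
```

```text
TCP local [ 0.0013 -0.112 ] 0.1167 F local [ 2.98 -0.05] 1.25 t 9.4
```

Emit:
carry_out:
  rows:
    - {"twist":[0,0,0],"translation":[0,-0.003,0],"hand":-1}
    - {"twist":[0,0,0],"translation":[0,-0.003,0],"hand":-1}
    - {"twist":[0,0,0],"translation":[0,-0.003,0],"hand":-1}

```text
time_s: 9.78
tool_pos: [0.5936, 0.1708, 0.1168]
eef_rot: [0.359, 0.933, 0.002, 0.002]
force: [7.2, 9.3, -4.7]
width: 0.0
```

```bash
python3 st.py
```

```text
TCP local [-0.006 -0.112] 0.1168 F local [11.79  0.83] -4.66 t 9.78
```

Emit:
carry_out:
  rows:
    - {"twist":[0,0,0],"translation":[0,-0.003,0],"hand":-1}

```text
time_s: 9.9
tool_pos: [0.5938, 0.1709, 0.117]
eef_rot: [0.36, 0.933, 0.005, 0.004]
force: [5.8, 8.6, -4.3]
width: 0.0
```

Emit:
carry_out:
  rows:
    - {"twist":[0,0,0],"translation":[0,0.006,0],"hand":-1}
    - {"twist":[0,0,0],"translation":[-0.001,0.012,0],"hand":-1}
    - {"twist":[0,0,0],"translation":[0,0.004,-0.03],"hand":-1}
    - {"twist":[0,0,0],"translation":[0,0,-0.04],"hand":-1}
    - {"twist":[0,0,0],"translation":[0,0,-0.04],"hand":-1}

```text
time_s: 10.52
tool_pos: [0.6037, 0.1843, 0.2215]
eef_rot: [0.359, 0.933, -0.003, -0.004]
force: [-0.6, -0.1, 0.5]
width: -0.0001
```

```bash
python3 - <<'E'
from st import *
loc(); s=snap('wrist','wrist5')
plan(.4845,.1212,.22,48.3,5)
E
```

```text
TCP local [ 0.0108 -0.1105] 0.2215 F local [-0.51  0.36] 0.46 t 10.53
pos [0.6074 0.1852 0.2285] F [1.58 0.32 3.51] t 10.57 total rv [ 0.1  0.  -0.4]
0 t [0.0097, -0.026, 0.0017] tw [0.01, 0.01, -0.07]
1 t [0.0097, -0.026, 0.0017] tw [0.01, 0.01, -0.07]
2 t [0.0097, -0.026, 0.0017] tw [0.01, 0.01, -0.07]
3 t [0.0098, -0.0259, 0.0017] tw [0.01, 0.01, -0.07]
4 t [0.0098, -0.0259, 0.0017] tw [0.01, 0.01, -0.07]
```

View pics/wrist5.png

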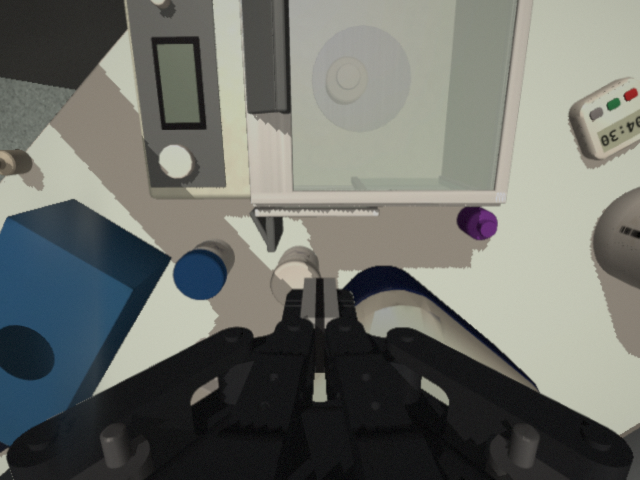

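```bash
python3 - <<'E'
from h import *
s=load('wrist5'); print(pt(s,175.5,162,.056),pt(s,175.5,162))
s=load('wrist3'); print(pt(s,175.5,272,.056))
s=load('wrist1'); print(pt(s,220+315/3,555/3,.056))
E
```

```text
[0.48625916 0.12117392 0.056     ] [0.48608186 0.12087859 0.0551827 ]
[0.48563899 0.12306128 0.056     ]
[0.48581276 0.12110276 0.056     ]
```

Emit:
carry_out:
  rows:
    - {"twist":[0,0,0],"translation":[0.0095,-0.026,0],"hand":-1}
    - {"twist":[0,0,0],"translation":[0.0095,-0.026,0],"hand":-1}
    - {"twist":[0,0,0],"translation":[0.01,-0.026,0],"hand":-1}
    - {"twist":[0,0,0],"translation":[0.01,-0.026,0],"hand":-1}
    - {"twist":[0,0,0],"translation":[0.01,-0.026,0],"hand":-1}
    - {"twist":[0,0,0],"translation":[0,0,0],"hand":-1}

```text
time_s: 11.32
tool_pos: [0.4821, 0.1191, 0.2282]
eef_rot: [0.358, 0.934, -0.002, 0.001]
force: [0.6, -0.1, 0.0]
width: 0.0001
```

```bash
python3 - <<'E'
from st import *
loc(); plan(.484,.121,.07,48.3,6)
E
```

```text
TCP local [-0.1188 -0.0632] 0.2282 F local [ 0.39 -0.52] 0.05 t 11.32
pos [0.4821 0.1191 0.2282] F [ 0.65 -0.05  0.05] t 11.32 total rv [-0.2  0.2 -0.3]
0 t [0.0001, 0.0005, 0.0264] tw [-0.03, 0.03, -0.05]
1 t [0.0001, 0.0005, 0.0264] tw [-0.03, 0.03, -0.05]
2 t [0.0, 0.0005, 0.0264] tw [-0.03, 0.03, -0.05]
3 t [0.0, 0.0005, 0.0264] tw [-0.03, 0.03, -0.05]
4 t [0.0, 0.0005, 0.0264] tw [-0.03, 0.03, -0.05]
5 t [-0.0, 0.0005, 0.0264] tw [-0.03, 0.03, -0.05]
```

Key is at about (0.485, 0.1215). Going down to just above it.

Emit:
carry_out:
  rows:
    - {"twist":[0,0,0],"translation":[0,0.001,0.03],"hand":-1}
    - {"twist":[0,0,0],"translation":[0,0.001,0.03],"hand":-1}
    - {"twist":[0,0,0],"translation":[0,0.001,0.03],"hand":-1}
    - {"twist":[0,0,0],"translation":[0,0.001,0.03],"hand":-1}
    - {"twist":[0,0,0],"translation":[0,0,0.025],"hand":-1}
    - {"twist":[0,0,0],"translation":[0,0,0.008],"hand":-1}
    - {"twist":[0,0,0],"translation":[0,0,0],"hand":-1}

```text
time_s: 12.2
tool_pos: [0.4955, 0.1239, 0.072]
eef_rot: [0.358, 0.934, 0.0, 0.005]
force: [-1.0, -0.0, -0.2]
width: 0.0001
```

```bash
python3 - <<'E'
from st import *
loc(); plan(.485,.1215,.06,48.3,2)
E
```

```text
TCP local [-0.1063 -0.07  ] 0.072 F local [-0.65  0.7 ] -0.23 t 12.2
pos [0.4955 0.1239 0.072 ] F [-0.95 -0.02 -0.23] t 12.2 total rv [ 0.2  0.6 -0.2]
0 t [0.0032, -0.0044, 0.0059] tw [0.11, 0.29, -0.12]
1 t [0.0031, -0.0044, 0.006] tw [0.11, 0.29, -0.12]
```

Emit:
carry_out:
  rows:
    - {"twist":[0,0.3,0],"translation":[0.004,-0.005,0],"hand":-1}
    - {"twist":[0,0.3,0],"translation":[0.003,-0.004,0],"hand":-1}
    - {"twist":[0,0,0],"translation":[0,0,0],"hand":-1}

```text
time_s: 12.58
tool_pos: [0.4859, 0.1222, 0.0745]
eef_rot: [0.358, 0.934, 0.003, 0.002]
force: [-0.7, -0.1, -0.6]
width: -0.0002
```

```bash
python3 - <<'E'
from st import *
loc(); plan(.485,.1215,.06,48.3,2)
E
```

```text
TCP local [-0.1139 -0.0639] 0.0745 F local [-0.55  0.4 ] -0.64 t 12.57
pos [0.4859 0.1222 0.0745] F [-0.66 -0.14 -0.64] t 12.57 total rv [ 0.4  0.1 -0.2]
0 t [0.0001, -0.0006, 0.0072] tw [0.22, 0.06, -0.12]
1 t [0.0001, -0.0006, 0.0072] tw [0.22, 0.06, -0.12]
```

Emit:
carry_out:
  rows:
    - {"twist":[0,0,0],"translation":[0,0,0.007],"hand":-1}
    - {"twist":[0,0,0],"translation":[0,0,0.007],"hand":-1}
    - {"twist":[0,0,0],"translation":[0,0,0.004],"hand":-1}
    - {"twist":[0,0,0],"translation":[0,0,0.003],"hand":-1}

```text
time_s: 13.08
tool_pos: [0.4869, 0.1224, 0.0531]
eef_rot: [0.358, 0.934, 0.004, 0.003]
force: [-0.5, -0.0, 2.6]
width: 0.0004
```

```bash
python3 st.py
```

```text
TCP local [-0.1132 -0.0646] 0.0531 F local [-0.34  0.37] 2.57 t 13.07
```

Emit:
carry_out:
  rows:
    - {"twist":[0,0,0],"translation":[0,0,0.003],"hand":-1}
    - {"twist":[0,0,0],"translation":[0,0,0.003],"hand":-1}
    - {"twist":[0,0,0],"translation":[0,0,0.003],"hand":-1}

```text
time_s: 13.45
tool_pos: [0.4871, 0.1224, 0.0485]
eef_rot: [0.358, 0.934, 0.003, 0.001]
force: [-11.0, -1.6, 30.6]
width: -0.0
```

```bash
python3 st.py
```

```text
TCP local [-0.113  -0.0647] 0.0485 F local [-8.51  7.2 ] 30.6 t 13.45
```

Key bottomed (z ≈ 0.049, 31 N). Releasing straight up.

Emit:
carry_out:
  rows:
    - {"twist":[0,0,0],"translation":[0,0,-0.006],"hand":-1}
    - {"twist":[0,0,0],"translation":[0,0,-0.02],"hand":-1}
    - {"twist":[0,0,0],"translation":[0,0,-0.04],"hand":-1}
    - {"twist":[0,0,0],"translation":[0,0,-0.05],"hand":-1}
    - {"twist":[0,0,0],"translation":[-0.03,0,-0.05],"hand":-1}
    - {"twist":[0,0,0],"translation":[-0.05,0,-0.03],"hand":-1}
    - {"twist":[0,0,0],"translation":[-0.06,0,-0.01],"hand":-1}
    - {"twist":[0,0,0],"translation":[-0.05,0,0],"hand":-1}

```text
time_s: 14.45
tool_pos: [0.6295, -0.0057, 0.2609]
eef_rot: [0.355, 0.935, 0.003, 0.002]
force: [0.4, 1.3, 0.0]
width: 0.0
```

Emit:
carry_out:
  rows:
    - {"twist":[0,0,0],"translation":[-0.05,-0.04,0],"hand":-1}
    - {"twist":[0,0,0],"translation":[-0.05,-0.04,0],"hand":-1}
    - {"twist":[0,0,0],"translation":[-0.05,-0.04,0],"hand":-1}
    - {"twist":[0,0,0],"translation":[0,0,0],"hand":-1}

```text
time_s: 14.95
tool_pos: [0.6643, -0.1948, 0.2581]
eef_rot: [0.356, 0.935, 0.003, 0.004]
force: [-0.1, -0.4, -0.5]
width: -0.0001
```

```bash
python3 - <<'E'
from st import *
loc(); snap('top','top6'); snap('scene','scene6'); crop('top6',170,140,230,200,3.4); crop('scene6',170,190,220,180,3.6)
E
```

```text
TCP local [-0.2318 -0.4081] 0.2581 F local [-0.31 -0.2 ] -0.48 t 14.95
```

View pics/top6_c170_140_3.4.png

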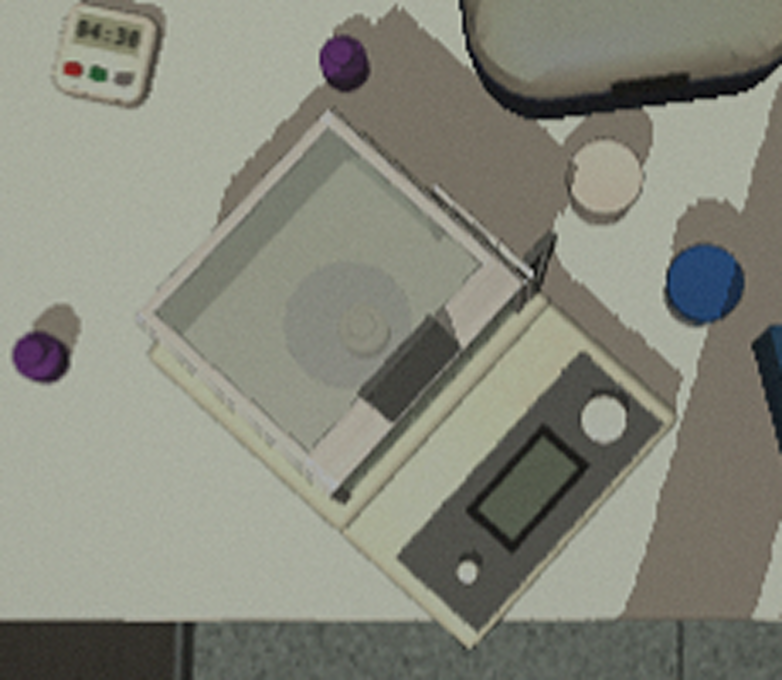

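View pics/scene6_c170_190_3.6.png

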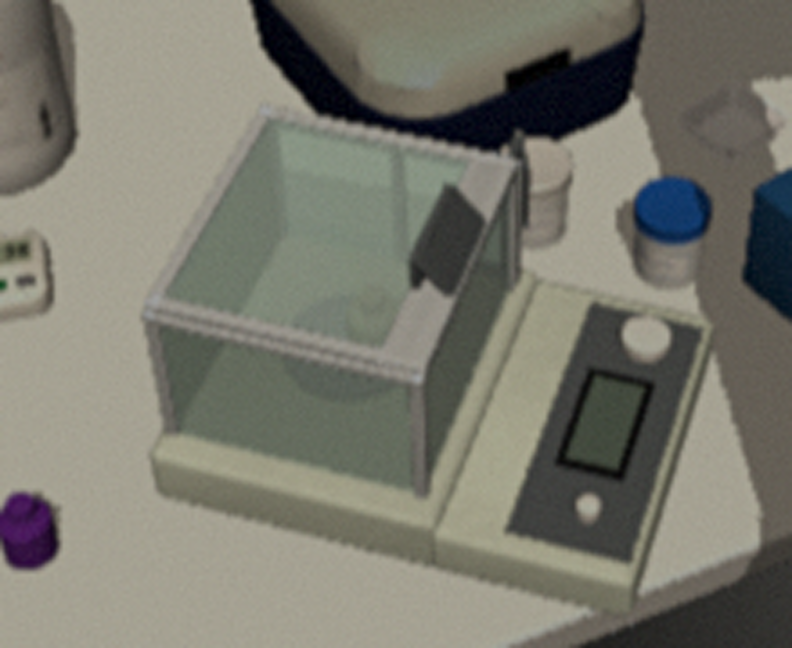

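View pics/top6.png

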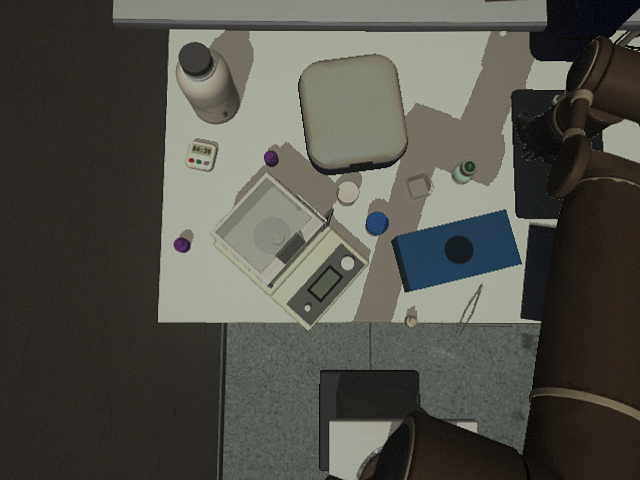

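Cover and door are shut: the cover's front edge meets the front frame, and the door ledge is at (331,215) in the top view. The tare key is up, the weight is still at crop (363,328), and the pots, spare weight and tweezers are unmoved.

```bash
python3 -c "
from rig import arm
print(arm.sense()['force'],arm.sense()['dq'].round(3)); print(arm.close_job())"
```

```text
[-1.38338705  0.22882178 -0.27690685] [ 0.041 -0.018  0.017  0.005  0.005  0.001]
the job is handed in; nothing more can be done
None
```

I shut the top cover and then the right-hand door with the closed fingertips. I then pressed the tare key once, let it come up, moved the arm clear and handed the job in at about 15 s.

- **Cover and door:** I pushed each one until it stopped moving. The push force then rose from about 3 N to 11–12 N, and an extra 3 mm push moved neither.
- **Tare key:** The fingertip read about 48.5 mm above the bench with 31 N on it, against about 50 mm expected with the key fully down. The last pictures show the key up again. The power key was not touched.
- **Everything else:** By eye in the pictures from before and after, the check weight, pots, spare weight and tweezers are where they were.
- **What disagreed:**
  - In the pose fit, two picture points were off by 4–7 pixels: a rounded console corner and one ledge corner. The other views and the contact positions agreed with the fit.
  - The arm drifted about 10 mm sideways as it came down over the tare key. I corrected this before pressing.

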